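Index the welding turntable and set its brake

ROBOT

A 7-joint arm with a two-finger parallel gripper is mounted at the origin on the work surface. World frame = base frame: x ahead of the robot, y to its left, z up, the work surface at z = 0. Lengths are in m, angles in rad, forces in N, time in s.
With the tool pointing down it reaches from about 0.35 to 0.9 m from the base axis. Payload 19.9 kg.
Tool frame: the origin (TCP) lies at the very end of the fingers, on their centre line; the grasp point (between the pads) lies 19 mm behind it; z points along the fingers, y is the line along which they close (so a half turn about z gives the same grasp; the last joint's range is limited). The gripper opens to 94 mm and grips with 3 to 60 N. Pads are 16 mm wide; open, the fingers measure 119 mm over their backs; the gripper's body (75 mm by 177 mm) begins 78 mm behind the grasp point.
Start: joints at [1.131, 0.417, -0.01, 1.614, 0.005, 1.111, -0.053], TCP at [0.242, -0.576, 0.205] pointing down, gripper open.
Joint ranges: [-2.81, 2.81], [-0.39, 2.02], [-1.27, 1.25], [0.06, 2.57], [-1.19, 4.33], [0.19, 2], [-2.82, 2.82]. Speed limits (rad/s): [1.89, 1.89, 2.39, 2.39, 3.01, 3.01, 3.01].

INTERFACE

Orientations are given as a rotation vector (axis times angle).
In Python, from cell import env gives the robot as it stands. The module is installed in compiled form; this text tells all that it offers.
- The arm moves only by the tool carry_out, never from a script. Its arguments are lists of equal length, an entry for each row: "travel": the shift along the tool's x, y, z in units of 40 mm (1.0 is 40 mm), a list of three; "turn": the turn, a rotation vector about the tool's x, y, z in degrees, a list of three; "claw": the opening, from -1 (shut) to 1 (fully open). A call has 1 to 10 rows; each row is the pose to reach, as a shift and turn from the pose commanded when the call began, along the tool's axes at that moment; what a row does not reach only later rows make up. A row lasts 1/12 s, in which the tool goes at most 41.7 mm and 7.16 degrees, less where a joint would pass 70% of its speed; a pose out of reach is approached as far as the arm can. A call with a gripper value outside its range is refused whole. The fingers move at their own pace and stop on an object; "force" is the grip in N (left out, the last holds). Time passes only in rows, so rows that repeat a pose let the fingers close. It gives the time, the measured TCP pose, the force, the opening and the grip force at its end, in the units of the state.
- env.read_state(): the state, without advancing time (a new reading comes with each control period).
- env.grab_frame(name): name is "scene" or "top" or "wrist"; returns a dict with "color" (420x560x3 uint8, red, green, blue), "depth" (420x560 float32, m along the optical axis (not along the pixel's ray), 0 where there is no reading), "intrinsics" (3x3 intrinsics, pixels), "origin" and "orientation" of the camera in the world. Camera axes: x right, y down, z forward; pixel columns grow to the right and rows downward; lengths in m; the calibration is good to about 2 mm. A picture is of the moment at which its call begins.
- env.sign_off(): hands the job in; it is judged then, once.
The state is a dict: "time": time; "q": joint angles; "qvel": joint speeds; "effort": joint torques, N m; "eef_pos": TCP position; "tcp_rot": TCP orientation; "force": force on the tool from outside, world axes, zero at the start; "wrist_torque": the same for the moment, N m; "width": finger opening in m; "grasp_force": force on a finger pad.
Only numpy, scipy, OpenCV 4.12 (cv2) and the standard library are available. Lean on these libraries where they do the work, as an engineer would, in place of code of your own. Each camera call takes 0.05 s, during which the arm holds its last target. There are 200 camera calls.

TASK

With a fingertip, push an arm of the blue bench turntable round until its red-ended arm points straight at the brass pointer; then push the yellow-knobbed brake lever clockwise (seen from above) all the way to its stop. Only push: do not touch or lift the copper-petalled chainring riding on the turntable, leave everything else on the bench where it stands, and finish with the red arm still at the pointer, the brake fully on and the fingers clear.

Things in the scene. Friction and masses are not known exactly. Their poses are not given: they have to be found in the camera images.
- positioner: Fixed blue positioner. Origin: underside centre, on the turntable's upright axis; z up; -x runs to the brass pointer, -y to the brake post. Round foot, radius 85 mm, with a foot bar to each post. Beyond 70 mm from the axis, nothing under the turntable's arms is higher than 33 mm over the bench; the posts stand beyond 145 mm.
- turntable: Steel turntable: brake disc (radius 62 mm, top at 42 mm) and four radial arms at 90 degrees, each 20 mm wide, ending 135 mm from the axis, underside 62 mm and top 76 mm over the bench, open between them. Origin on the axis at bench height, x along the red-ended arm. Turns endlessly either way against 0.14 N m of friction (1.3 N at 108 mm); stays where left, brake on or off.
- red_tip (a point): Point on top of the red-ended arm, on its centre line, 120 mm from the axis, 76 mm over the bench. The outer 35 mm of this arm are painted red; the other three are bare steel.
- pointer_tip (a point): Inner tip of the fixed brass pointer, 145 mm from the axis, 69 mm over the bench, on the positioner's -x axis. Its post behind is 72 mm high, 30 mm wide.
- table_axis (a point): Point on the turntable's axis, at the height of the tops of the arms (76 mm).
- chainring: Loose steel chainring, 125 mm across, 6 mm thick, with five upright copper petals (up to 35 mm above its underside, 111 mm over the bench), 250 g. It lies flat on the turntable's arms with 4 mm of play about a centre spigot and rides round with it. Origin: centre of its underside, z up.
- brake (a joint): Angle of the brake lever: 0 released (lever points along the positioner's -y, away from the turntable), growing clockwise seen from above to the stop at 1.4 rad (lever nearly along the positioner's -x). Starts between 0 and 0.35. Friction 0.12 N m (about 2 N at the knob); stays where it is left.
- brake_knob (a point): Centre of the yellow ball knob (22 mm across), 90 mm over the bench, 62 mm from the lever's pivot; it sits on an upright 12 mm pin that rises from the lever's flat bar (top 59 mm over the bench).
- brake_pivot (a point): Lever's vertical pivot axis, on the positioner's -y axis 170 mm from the turntable's axis, at the top of the lever's boss (62 mm over the bench, boss radius 16 mm).
- spray_can: Loose spray can with orange label, 66 mm across, 170 mm high; origin: centre of underside. Bystander.
- paint_jar: Loose paint jar, blue label, 72 mm across, 85 mm high; origin: centre of underside. Bystander.
- oil_bottle: Loose bottle, yellow label, red cap, 56 mm across, 150 mm high; origin: centre of underside. Bystander.
- hammer: Loose hammer lying on the bench along its x axis. Bystander.
- wire_brush: Loose brush lying on the bench along its x axis. Bystander.
- old_sprocket: Loose coppery sprocket lying flat, 106 mm across, 8 mm thick; origin: centre of underside. Bystander.
- pipe_offcut: Loose upright aluminium pipe offcut, 48 mm across, 70 mm high; origin: centre of underside. Bystander.
Mind the look-alikes: they are no part of the job. Several things have the shape of the chainring; the one meant has the colours described above.

How it is judged:
On the way, in this order (a step that is already met when the one before it is completed fails the run):
1. the red-ended arm points at the brass pointer and is at rest (x of red_tip in the frame of positioner below -0.1 m and y of red_tip in the frame of positioner between -0.01 and 0.01 m and angular speed of turntable below 0.15 rad/s), for 0.3 s.
2. the brake lever is pushed to its stop (value of joint brake above 1.25 rad), for 0.2 s.
At the end, for the whole second after the job is handed in: The red-ended arm's centre line, 120 mm out, is within 10 mm to either side of the line from the axis to the brass pointer (so the pointer's tip stands within the arm's width), at rest; the brake lever is beyond 1.25 rad of its 1.4; the chainring lies flat on the turntable, within 10 mm of the axis (all of step 1 and value of joint brake above 1.25 rad and z of chainring in the frame of positioner below 0.082 m and horizontal distance between chainring and table_axis below 0.01 m and angle between chainring's own z axis and vertical below 0.08 rad and linear speed of chainring below 0.02 m/s); the robot touches nothing.
It fails at once if the chainring is touched by the fingers or the arm (contact force between any of the fingers, the arm and chainring above 1 N).
It fails at once if the chainring is lifted, tipped or pushed off the turntable (z of chainring in the frame of positioner above 0.086 m or horizontal distance between chainring and table_axis above 0.015 m or angle between chainring's own z axis and vertical above 0.15 rad).
It fails at once if something else on the bench is moved by more than 20 mm (distance of any of spray_can, paint_jar, oil_bottle, hammer, wire_brush, old_sprocket, pipe_offcut from where it was at the start of the episode above 0.02 m).
It also fails if it takes over 61 s, if anything falls off the work surface, if the arm or the gripper's body presses on something with over 40 N, if the wrist force passes 120 N, or if a joint passes its speed limit or range.

## Working session

There is one attempt and no reset: what is moved stays moved. The work goes in short steps, Python scripts to look and compute and a tool call to move; the robot and the scene stay as the last step left them, time stands still between calls to the robot, and variables do not carry over. Pictures are saved under pics/ and viewed, at most 10 in all, crops included, and the job is handed in when it is done.

Besides the shell and the picture viewer there is one more tool, called by a JSON object that holds its "name" and its "arguments", one argument or row to a line. carry_out: Moves the arm, as the interface text tells. Its arguments: {"type":"object","properties":{"travel":{"type":"array"},"turn":{"type":"array"},"claw":{"type":"array"},"force":{"type":"number"}},"required":["travel","turn","claw"]}

```bash
mkdir -p pics
cat > h.py <<'E'
from cell import env
import numpy as np, cv2
from scipy.spatial.transform import Rotation as R
def grab(n):
    f=env.grab_frame(n); o=np.array(f["orientation"]); 
    f["R"]=o if o.shape==(3,3) else (R.from_rotvec(o).as_matrix() if o.size==3 else R.from_quat(o).as_matrix())
    return f
def world(f):
    K=f["intrinsics"];d=f["depth"];v,u=np.mgrid[:d.shape[0],:d.shape[1]]
    p=np.stack([(u-K[0,2])/K[0,0]*d,(v-K[1,2])/K[1,1]*d,d],-1)
    return p@f["R"].T+np.array(f["origin"])
def save(f,n): cv2.imwrite(n,f["color"][:,:,::-1])
E
python3 - <<'E'
from h import *
s=env.read_state();print({k:np.round(v,3) for k,v in s.items()})
for n in("scene","top"):
    f=grab(n);print(n,f["origin"],f["orientation"],f["intrinsics"].tolist());save(f,f"pics/{n}0.png");np.savez(f"{n}.npz",c=f["color"],p=world(f))
E
```

```text
{'time': np.float64(0.0), 'q': array([ 1.131,  0.418, -0.01 ,  1.614,  0.005,  1.111, -0.053]), 'qvel': array([-0.   , -0.002, -0.001, -0.   ,  0.001, -0.   ,  0.   ]), 'effort': array([ 1.0000e-03, -8.5124e+01,  6.3900e-01, -4.2599e+01, -4.9000e-02,
        1.9000e-02,  0.0000e+00]), 'eef_pos': array([ 0.242, -0.576,  0.205]), 'tcp_rot': array([-3.078e+00, -6.210e-01,  1.000e-03]), 'force': array([ 1.076,  0.756, -0.292]), 'wrist_torque': array([0.089, 0.038, 0.001]), 'grasp_force': np.float64(0.0), 'width': np.float64(0.094)}
scene [1.28741689 0.27163506 0.95587248] [-1.47203024 -2.14676481  0.82683266] [[495.4711965514542, 0.0, 275.7347864862113], [0.0, 495.4711965514542, 204.09634228361264], [0.0, 0.0, 1.0]]
top [ 0.47731136 -0.03407896  1.28545015] [-2.18770412  2.17619153 -0.07651794] [[446.39252835649233, 0.0, 286.04107466966695], [0.0, 446.39252835649233, 206.65916302262966], [0.0, 0.0, 1.0]]
```

View pics/top0.png

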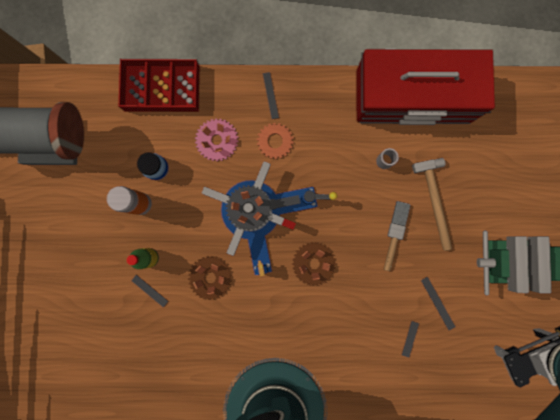

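View pics/scene0.png

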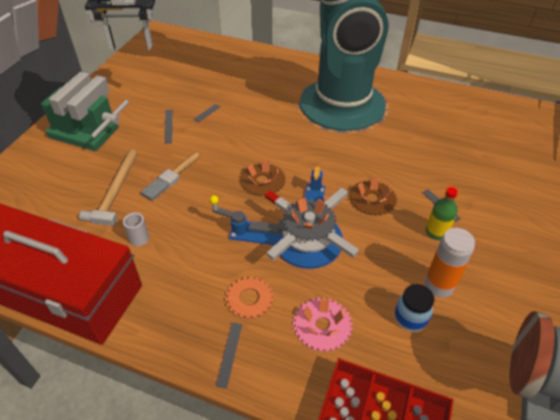

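The top view shows the turntable at about (248,208), its red arm end at (290,225), the brass pointer at (262,268), and the brake knob at (333,196). Next I'll measure these points from the depth data.

Run:
```python
from h import *
for n in("top","scene"):
    z=np.load(n+".npz");c=z["c"];p=z["p"];h=cv2.cvtColor(c,cv2.COLOR_RGB2HSV)
    H,S,V=[h[...,i].astype(int) for i in range(3)];Z=p[...,2]
    near=(abs(p[...,0]-.47)<.25)&(abs(p[...,1]+0.0)<.3)
    for nm,m in(("red",((H<5)|(H>174))&(S>180)&(V>90)&(abs(Z-.076)<.01)),
      ("yellow",(H>22)&(H<33)&(S>170)&(V>120)&(Z>.075)&(Z<.11)),
      ("brass",(H>12)&(H<30)&(S>110)&(V>110)&(Z>.055)&(Z<.08)),
      ("steel",(S<60)&(abs(Z-.076)<.005))):
        m=(m&near).astype(np.uint8);k,l,st,ce=cv2.connectedComponentsWithStats(m)
        for i in range(1,k):
            if st[i,4]>6: q=p[l==i];print(n,nm,st[i,4],ce[i].round(0),q.mean(0).round(4),q.min(0).round(3),q.max(0).round(3))
c=np.load("top.npz")["c"][140:300,170:370]
cv2.imwrite("pics/c1.png",cv2.resize(c,None,fx=4,fy=3.75,interpolation=cv2.INTER_CUBIC)[:,:,::-1])
```

```text
top red 79 [289. 224.] [ 0.5206 -0.0365  0.0755] [ 0.509 -0.051  0.071] [ 0.533 -0.021  0.08 ]
top yellow 30 [332. 195.] [ 0.5958 -0.153   0.0978] [ 0.589 -0.16   0.088] [ 0.603 -0.147  0.103]
top brass 60 [261. 269.] [0.3987 0.0384 0.0705] [0.382 0.029 0.057] [0.42  0.047 0.077]
top steel 230 [262. 179.] [0.6423 0.0379 0.0763] [0.579 0.018 0.071] [0.689 0.061 0.081]
top steel 833 [241. 216.] [0.5401 0.0933 0.0769] [ 0.438 -0.019  0.071] [0.62  0.2   0.081]
top steel 23 [237. 192.] [0.6047 0.1039 0.0794] [0.598 0.088 0.077] [0.611 0.118 0.081]
top steel 27 [240. 200.] [0.5845 0.0963 0.0791] [0.578 0.085 0.075] [0.592 0.107 0.081]
scene red 70 [271. 196.] [ 0.5223 -0.0346  0.0756] [ 0.509 -0.048  0.072] [ 0.534 -0.021  0.081]
scene yellow 50 [214. 200.] [ 0.6005 -0.1497  0.0967] [ 0.591 -0.16   0.088] [ 0.608 -0.142  0.104]
scene brass 58 [316. 172.] [0.3994 0.0412 0.0711] [0.377 0.032 0.062] [0.422 0.05  0.077]
scene steel 180 [335. 198.] [0.4732 0.1127 0.0755] [0.438 0.094 0.071] [0.513 0.131 0.081]
scene steel 121 [284. 205.] [0.5382 0.0037 0.076 ] [ 0.519 -0.017  0.071] [0.568 0.0
[... 477 characters left out ...]
2. 219.] [0.5685 0.0602 0.0785] [0.556 0.056 0.072] [0.582 0.067 0.081]
scene steel 14 [330. 220.] [0.5484 0.1212 0.0798] [0.54  0.116 0.077] [0.556 0.128 0.081]
scene steel 710 [310. 242.] [0.6225 0.0982 0.0764] [0.574 0.02  0.071] [0.693 0.203 0.081]
scene steel 11 [284. 222.] [0.5914 0.0238 0.0793] [0.585 0.017 0.077] [0.599 0.029 0.081]
scene steel 12 [324. 226.] [0.5699 0.114  0.0795] [0.563 0.107 0.077] [0.577 0.121 0.08 ]
scene steel 13 [332. 226.] [0.5636 0.1318 0.0793] [0.556 0.128 0.078] [0.574 0.135 0.081]
scene steel 8 [285. 227.] [0.604  0.032  0.0782] [0.599 0.029 0.075] [0.607 0.037 0.081]
scene steel 9 [308. 232.] [0.5996 0.0858 0.0798] [0.591 0.081 0.078] [0.607 0.09  0.081]
```

View pics/c1.png

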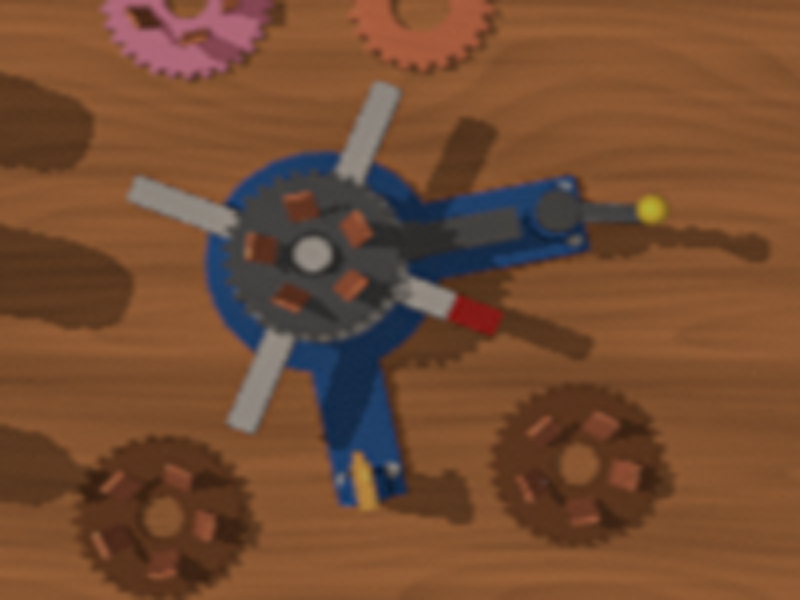

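The crop shows the turntable axis at crop pixel (312,255), the red arm at (475,315), the brass tip at (358,458), the pivot at (558,210) and the knob at (650,209). Now I'll fit the cross of arms to get the exact geometry.

```bash
cat > fit.py <<'E'
from h import *
from scipy.optimize import minimize
def fit(p,c,x0=(.565,.075,-1.95)):
    h=cv2.cvtColor(c,cv2.COLOR_RGB2HSV);H,S,V=[h[...,i].astype(int) for i in range(3)];Z=p[...,2]
    red=((H<5)|(H>174))&(S>180)&(V>90)
    m=((S<60)|red)&(abs(Z-.076)<.006);q=p[m][:,:2];r=np.hypot(*(q-x0[:2]).T);q=q[(r>.072)&(r<.142)]
    def rect(a):
        d=q-a[:2];u=np.stack([d@[np.cos(a[2]),np.sin(a[2])],d@[-np.sin(a[2]),np.cos(a[2])]],1);u=np.abs(u)
        L=u.max(1);W=u.min(1);return np.mean(np.maximum(W-.007,0)**2)*1e6+np.mean(np.maximum(L-.134,0)**2)*1e6+np.mean(W**2)*1e5
    a=minimize(rect,x0,method="Nelder-Mead",options=dict(xatol=1e-6,fatol=1e-9,maxiter=4000)).x
    rr=p[red&(abs(Z-.076)<.008)&(np.hypot(p[...,0]-a[0],p[...,1]-a[1])<.145)]
    br=(H>12)&(H<30)&(S>110)&(V>110)&(Z>.062)&(Z<.078);d=np.hypot(p[...,0]-a[0],p[...,1]-a[1]);b=p[br&(d>.14)&(d<.21)][:,:2].mean(0)
    ye=p[(H>22)&(H<33)&(S>170)&(V>120)&(Z>.08)&(Z<.11)&(d<.3)]
    red_a=np.degrees(np.arctan2(*(rr[:,:2].mean(0)-a[:2])[::-1])) if len(rr) else None
    print(len(q),"c",a[:2].round(4),"cross",np.degrees(a[2]).round(2),"red",red_a,"n",len(rr),"brass ang",np.degrees(np.arctan2(*(b-a[:2])[::-1])).round(2),"knob",ye.mean(0).round(4) if len(ye) else None)
E
python3 - <<'E'
from fit import *
for n in("top","scene"):
    z=np.load(n+".npz");fit(z["p"],z["c"])
    p=z["p"];
z=np.load("top.npz");p=z["p"];m=(abs(p[...,2]-.062)<.006)&(abs(p[...,0]-.6)<.03)&(abs(p[...,1]+.09)<.025);q=p[m];print("boss",q.min(0),q.max(0),q.mean(0),len(q))
s=env.read_state();r=R.from_rotvec(s["tcp_rot"]).as_matrix();print(r.round(3).tolist())
E
```

```text
622 c [0.5636 0.0728] cross -111.35 red -111.44626194645184 n 79 brass ang -168.14 knob [ 0.5958 -0.153   0.0978]
774 c [0.565 0.076] cross -111.46 red -111.13490980101223 n 70 brass ang -168.1 knob [ 0.6005 -0.1497  0.0967]
boss [ 0.58369907 -0.11463833  0.05613826] [ 0.61449132 -0.07849327  0.06639686] [ 0.59817862 -0.09526708  0.06099714] 111
[[0.922, 0.387, -0.0], [0.387, -0.922, 0.001], [-0.0, -0.001, -1.0]]
```

{"name": "carry_out", "arguments": {
  "travel": [
    [6.1,-4.7,0],
    [6.1,-4.7,0],
    [6.1,-4.7,0],
    [6.1,-4.7,0],
    [6.1,-4.7,0],
    [6.1,-4.7,0],
    [6.1,-4.7,0],
    [6.1,-4.7,0],
    [6.1,-4.7,0],
    [6.1,-4.7,0]
  ],
  "turn": [
    [0,0,-7],
    [0,0,-14],
    [0,0,-21],
    [0,0,-28],
    [0,0,-35],
    [0,0,-42],
    [0,0,-49],
    [0,0,-56],
    [0,0,-63],
    [0,0,-70]
  ],
  "claw": [-1,-1,-1,-1,-1,-1,-1,-1,-1,-1]
}}

```text
time: 0.93
eef_pos: [0.3948, -0.307, 0.2054]
tcp_rot: [-2.157, -2.284, -0.0]
force: [-0.9, -1.5, 0.0]
width: 0.0309
grasp_force: 0.0
```

```bash
cat > to.py <<'E'
from h import *
# usage: to.py x y z yaw_of_tool_y(deg): print travel units and turn from the present pose
import sys
def to(x,y,z,a):
    s=env.read_state();r=R.from_rotvec(s["tcp_rot"]);yy=r.as_matrix()[:,1];a0=np.degrees(np.arctan2(yy[1],yy[0]))
    d=np.array([x,y,z])-s["eef_pos"];t=(r.inv().apply(d)/.04)
    ty=np.radians(a);Y=np.array([np.cos(ty),np.sin(ty),0]);Z=np.array([0,0,-1.]);G=np.stack([np.cross(Y,Z),Y,Z],1)
    w=np.degrees((r.inv()*R.from_matrix(G)).as_rotvec())
    print("travel",t.round(2),"turn",w.round(1),"| now",np.round(s["eef_pos"],4),round(a0,1),"q",np.round(s["q"],2),"f",np.round(s["force"],1),"t",round(float(s["time"]),2))
if __name__=="__main__": to(*map(float,sys.argv[1:]))
E
python3 to.py .5484 -.0375 .205 68.6
```

```text
travel [6.51 4.22 0.01] turn [ -0.   -0.  -65.3] | now [ 0.3948 -0.307   0.2054] 3.3 q [ 0.91  0.21 -0.35  1.91  0.08  1.04  0.58] f [-0.9 -1.5  0. ] t 0.93
```

{"name": "carry_out", "arguments": {
  "travel": [
    [6.51,4.22,0],
    [6.51,4.22,0],
    [6.51,4.22,0],
    [6.51,4.22,0],
    [6.51,4.22,0],
    [6.51,4.22,0],
    [6.51,4.22,0],
    [6.51,4.22,0],
    [6.51,4.22,0],
    [6.51,4.22,0]
  ],
  "turn": [
    [0,0,-7],
    [0,0,-14],
    [0,0,-21],
    [0,0,-28],
    [0,0,-35],
    [0,0,-42],
    [0,0,-49],
    [0,0,-56],
    [0,0,-63],
    [0,0,-65]
  ],
  "claw": [-1,-1,-1,-1,-1,-1,-1,-1,-1,-1]
}}

```text
time: 1.77
eef_pos: [0.5503, -0.0383, 0.205]
tcp_rot: [-0.589, -3.085, -0.001]
force: [-0.0, -0.2, 0.8]
width: 0.0002
grasp_force: 0.0
```

```bash
python3 to.py .5484 -.0375 .05 68.6
```

```text
travel [ 0.05 -0.    3.87] turn [ 0.  -0.1 -0.2] | now [ 0.5503 -0.0383  0.205 ] 68.4 q [ 0.57  0.36 -0.69  1.78  0.25  1.09  0.99] f [-0.  -0.2  0.8] t 1.77
```

Run:
```python
from fit import *
f=grab("wrist");save(f,"pics/w1.png");p=world(f);fit(p,f["color"])
```

```text
6152 c [0.563  0.0739] cross -111.43 red -111.52836002554521 n 811 brass ang -168.0 knob [ 0.5886 -0.1557  0.0957]
```

View pics/w1.png

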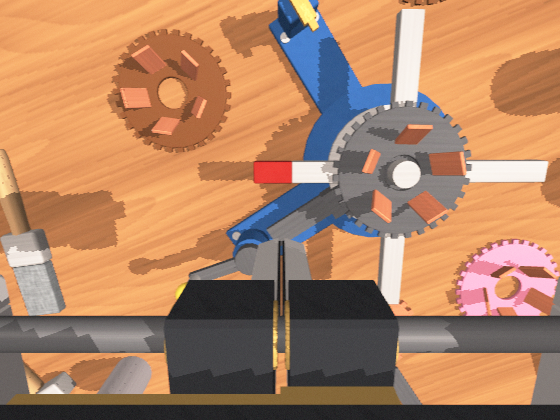

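The wrist view shows the closed fingertips at (281,240), between the red arm (255–290,172) and the brake post, as planned. The petals are clear. Descending.

{"name": "carry_out", "arguments": {
  "travel": [
    [0.05,0,0.8],
    [0.05,0,1.6],
    [0.05,0,2.4],
    [0.05,0,3.2],
    [0.05,0,3.6],
    [0.05,0,3.87],
    [0.05,0,3.87]
  ],
  "turn": [
    [0,0,0],
    [0,0,0],
    [0,0,0],
    [0,0,0],
    [0,0,0],
    [0,0,0],
    [0,0,0]
  ],
  "claw": [-1,-1,-1,-1,-1,-1,-1]
}}

```text
time: 2.4
eef_pos: [0.5472, -0.0393, 0.0489]
tcp_rot: [-0.606, -3.08, 0.0]
force: [-0.5, -0.1, -1.0]
width: 0.0004
grasp_force: 0.0
```

```bash
cat > arc.py <<'E'
from h import *
import sys
# arc.py cx cy phi1 phi2 ... : rows turning the tool clockwise (seen from above) about (cx,cy), from the present pose
c=np.array([float(v) for v in sys.argv[1:3]]);s=env.read_state();r=R.from_rotvec(s["tcp_rot"]);P=s["eef_pos"]
print(P.round(4),s["force"].round(1),s["time"])
d=P[:2]-c;print("r",np.hypot(*d).round(4),"ang",np.degrees(np.arctan2(d[1],d[0])).round(2))
for a in map(float,sys.argv[3:]):
    n=R.from_euler("z",-a,degrees=True).apply([*d,0]);t=r.inv().apply(n-[*d,0])/.04
    print([round(v,2) for v in t],a)
E
python3 arc.py .5635 .074 2 5 9 14 19 24 29 34 39 42
```

```text
[ 0.5472 -0.0393  0.0489] [-0.5 -0.1 -1. ] 2.4
r 0.1145 ang -98.19
[np.float64(0.1), np.float64(-0.02), np.float64(0.0)] 2.0
[np.float64(0.24), np.float64(-0.05), np.float64(0.0)] 5.0
[np.float64(0.44), np.float64(-0.07), np.float64(0.0)] 9.0
[np.float64(0.69), np.float64(-0.09), np.float64(0.0)] 14.0
[np.float64(0.94), np.float64(-0.08), np.float64(0.0)] 19.0
[np.float64(1.19), np.float64(-0.04), np.float64(0.0)] 24.0
[np.float64(1.43), np.float64(0.01), np.float64(0.0)] 29.0
[np.float64(1.67), np.float64(0.09), np.float64(0.0)] 34.0
[np.float64(1.9), np.float64(0.18), np.float64(0.01)] 39.0
[np.float64(2.04), np.float64(0.25), np.float64(0.01)] 42.0
```

{"name": "carry_out", "arguments": {
  "travel": [
    [0.1,-0.02,0],
    [0.24,-0.05,0],
    [0.44,-0.07,0],
    [0.69,-0.09,0],
    [0.94,-0.08,0],
    [1.19,-0.04,0],
    [1.43,0.01,0],
    [1.67,0.09,0],
    [1.9,0.18,0],
    [2.04,0.25,0]
  ],
  "turn": [
    [0,0,2],
    [0,0,5],
    [0,0,9],
    [0,0,14],
    [0,0,19],
    [0,0,24],
    [0,0,29],
    [0,0,34],
    [0,0,39],
    [0,0,42]
  ],
  "claw": [-1,-1,-1,-1,-1,-1,-1,-1,-1,-1]
}}

```text
time: 3.23
eef_pos: [0.4767, 0.0011, 0.0521]
tcp_rot: [1.676, 2.655, 0.001]
force: [-0.1, -0.8, -1.7]
width: 0.0005
grasp_force: 0.7
```

```bash
python3 - <<'E'
from fit import *
f=grab("top");fit(world(f),f["color"],(.5635,.074,np.radians(-149)))
f=grab("scene");fit(world(f),f["color"],(.5635,.074,np.radians(-149)))
f=grab("wrist");fit(world(f),f["color"],(.5635,.074,np.radians(-149)))
E
python3 arc.py .5635 .074 3 6 9 12 14 16 17 18 19 20
```

```text
467 c [0.5634 0.0729] cross -150.19 red None n 0 brass ang nan knob [ 0.5958 -0.153   0.0985]
731 c [0.566  0.0739] cross -150.16 red None n 0 brass ang -168.86 knob [ 0.6003 -0.15    0.0967]
10931 c [0.5625 0.0738] cross -150.78 red -151.5097085627549 n 3001 brass ang -168.48 knob None
[0.4773 0.001  0.0518] [-0.2  0.1 -0.5] 3.3833
r 0.113 ang -139.74
[np.float64(0.14), np.float64(-0.03), np.float64(-0.0)] 3.0
[np.float64(0.29), np.float64(-0.06), np.float64(-0.0)] 6.0
[np.float64(0.44), np.float64(-0.08), np.float64(-0.0)] 9.0
[np.float64(0.58), np.float64(-0.09), np.float64(-0.0)] 12.0
[np.float64(0.68), np.float64(-0.09), np.float64(-0.0)] 14.0
[np.float64(0.78), np.float64(-0.09), np.float64(-0.0)] 16.0
[np.float64(0.83), np.float64(-0.09), np.float64(-0.0)] 17.0
[np.float64(0.88), np.float64(-0.08), np.float64(-0.0)] 18.0
[np.float64(0.93), np.float64(-0.08), np.float64(-0.0)] 19.0
[np.float64(0.98), np.float64(-0.07), np.float64(-0.0)] 20.0fit.py:12: RuntimeWarning: Mean of empty slice.
  br=(H>12)&(H<30)&(S>110)&(V>110)&(Z>.062)&(Z<.078);d=np.hypot(p[...,0]-a[0],p[...,1]-a[1]);b=p[br&(d>.14)&(d<.21)][:,:2].mean(0)
  ret = um.true_divide(
```

{"name": "carry_out", "arguments": {
  "travel": [
    [0.14,-0.03,0],
    [0.29,-0.06,0],
    [0.44,-0.08,0],
    [0.58,-0.09,0],
    [0.63,-0.09,0],
    [0.68,-0.09,0],
    [0.73,-0.09,0],
    [0.78,-0.09,0],
    [0.83,-0.09,0],
    [0.83,-0.09,0]
  ],
  "turn": [
    [0,0,3],
    [0,0,6],
    [0,0,9],
    [0,0,12],
    [0,0,13],
    [0,0,14],
    [0,0,15],
    [0,0,16],
    [0,0,17],
    [0,0,17]
  ],
  "claw": [-1,-1,-1,-1,-1,-1,-1,-1,-1,-1]
}}

```text
time: 4.22
eef_pos: [0.4587, 0.0294, 0.0506]
tcp_rot: [-2.045, -2.384, -0.0]
force: [0.4, -0.1, 0.1]
width: 0.0002
grasp_force: 0.0
```

```bash
python3 - <<'E' 2>/dev/null
from fit import *
for n in("top","scene","wrist"):
    f=grab(n);fit(world(f),f["color"],(.5635,.074,np.radians(-167)))
    if n=="wrist":save(f,"pics/w2.png")
E
python3 arc.py .5635 .074 -12 -6 1 2
```

```text
485 c [0.5637 0.0727] cross -167.13 red None n 0 brass ang nan knob [ 0.5956 -0.1532  0.0988]
722 c [0.5656 0.0736] cross -166.51 red None n 0 brass ang -170.31 knob [ 0.6002 -0.15    0.0964]
11019 c [0.5623 0.0745] cross -167.17 red -167.78922601381637 n 3028 brass ang -168.45 knob None
[0.4587 0.0292 0.0506] [-0.1 -0.2 -0.9] 4.3667
r 0.1139 ang -156.85
[np.float64(-0.56), np.float64(0.21), np.float64(-0.0)] -12.0
[np.float64(-0.28), np.float64(0.09), np.float64(-0.0)] -6.0
[np.float64(0.05), np.float64(-0.01), np.float64(0.0)] 1.0
[np.float64(0.1), np.float64(-0.02), np.float64(0.0)] 2.0
```

View pics/w2.png

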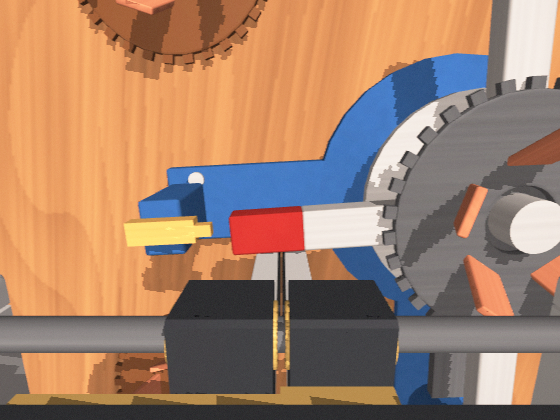

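The red arm (tip at pixel (232,232)) points at the brass tip (210,230), about 1° short, which is well inside the tolerance. Backing off and rising.

{"name": "carry_out", "arguments": {
  "travel": [
    [-0.2,0.05,0],
    [-0.4,0.1,0],
    [-0.4,0.1,-0.9],
    [-0.4,0.1,-1.8],
    [-0.4,0.1,-2.7],
    [-0.4,0.1,-3.4],
    [-0.4,0.1,-3.4]
  ],
  "turn": [
    [0,0,0],
    [0,0,0],
    [0,0,0],
    [0,0,0],
    [0,0,0],
    [0,0,0],
    [0,0,0]
  ],
  "claw": [-1,-1,-1,-1,-1,-1,-1]
}}

```text
time: 4.95
eef_pos: [0.4678, 0.0132, 0.1918]
tcp_rot: [2.042, 2.38, 0.007]
force: [0.4, -0.9, 0.8]
width: 0.0
grasp_force: 0.0
```

```bash
python3 to.py .626 -.152 .18 90
```

```text
travel [-4.68  3.28  0.32] turn [  0.3   0.4 -81.3] | now [0.4678 0.0132 0.1918] 8.7 q [ 0.31  0.17 -0.45  2.    0.09  0.98 -0.03] f [ 0.4 -0.9  0.8] t 4.95
```

{"name": "carry_out", "arguments": {
  "travel": [
    [-0.6,0.4,0.1],
    [-1.2,0.8,0.2],
    [-1.8,1.2,0.2],
    [-2.4,1.6,0.2],
    [-3,2,0.2],
    [-3.6,2.4,0.2],
    [-4.2,2.8,0.2],
    [-4.68,3.28,0.2],
    [-4.68,3.28,0.2],
    [-4.68,3.28,0.2]
  ],
  "turn": [
    [0,0,-7],
    [0,0,-14],
    [0,0,-21],
    [0,0,-28],
    [0,0,-35],
    [0,0,-42],
    [0,0,-49],
    [0,0,-56],
    [0,0,-63],
    [0,0,-70]
  ],
  "claw": [-1,-1,-1,-1,-1,-1,-1,-1,-1,-1]
}}

```text
time: 5.78
eef_pos: [0.6238, -0.1533, 0.1774]
tcp_rot: [-0.301, -3.126, -0.001]
force: [0.9, 1.5, 0.6]
width: 0.0003
grasp_force: 0.0
```

```bash
python3 to.py .626 -.152 .066 90;  python3 - <<'E' 2>/dev/null
from fit import *
for n in("wrist","top"):
    f=grab(n);fit(world(f),f["color"],(.5635,.074,np.radians(-167)));save(f,f"pics/{n}3.png")
E
```

```text
travel [-0.05  0.04  2.78] turn [  0.   -0.1 -11. ] | now [ 0.6238 -0.1533  0.1774] 79.0 q [ 0.58  0.53 -0.55  1.58  0.3   1.12  1.35] f [0.9 1.5 0.6] t 5.78
2169 c [0.5658 0.0645] cross -167.15 red None n 0 brass ang nan knob [ 0.5955 -0.155   0.0967]
624 c [0.5637 0.0726] cross -167.18 red -167.43223066940752 n 70 brass ang -168.23 knob None
```

View pics/wrist3.png

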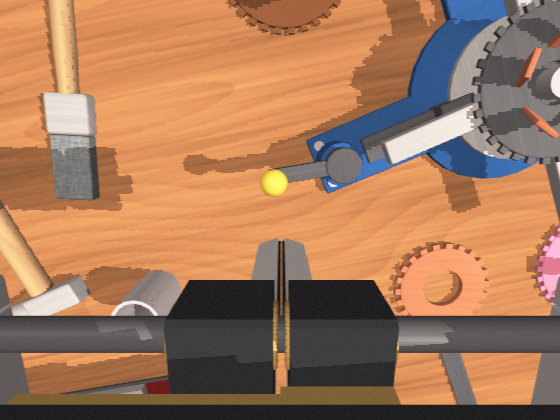

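The knob is at (273,183), the pivot at (344,165) and the fingertips at (281,240), on the correct anticlockwise side with free bench below. Descending.

{"name": "carry_out", "arguments": {
  "travel": [
    [-0.05,0.04,0.6],
    [-0.05,0.04,1.2],
    [-0.05,0.04,1.8],
    [-0.05,0.04,2.3],
    [-0.05,0.04,2.6],
    [-0.05,0.04,2.78],
    [-0.05,0.04,2.78]
  ],
  "turn": [
    [0,0,-5],
    [0,0,-11],
    [0,0,-11],
    [0,0,-11],
    [0,0,-11],
    [0,0,-11],
    [0,0,-11]
  ],
  "claw": [-1,-1,-1,-1,-1,-1,-1]
}}

```text
time: 6.47
eef_pos: [0.6252, -0.1499, 0.0664]
tcp_rot: [-0.009, -3.14, -0.001]
force: [-0.7, 0.3, 0.0]
width: 0.0003
grasp_force: 0.0
```

```bash
python3 arc.py .598 -.093 3 8 14 20 26 32 38 44 50 55
```

```text
[ 0.6252 -0.1499  0.0664] [-0.7  0.3  0. ] 6.4667
r 0.0631 ang -64.44
[np.float64(0.08), np.float64(-0.03), np.float64(0.0)] 3.0
[np.float64(0.2), np.float64(-0.08), np.float64(0.0)] 8.0
[np.float64(0.36), np.float64(-0.12), np.float64(0.0)] 14.0
[np.float64(0.53), np.float64(-0.15), np.float64(0.0)] 20.0
[np.float64(0.69), np.float64(-0.16), np.float64(0.0)] 26.0
[np.float64(0.86), np.float64(-0.15), np.float64(0.0)] 32.0
[np.float64(1.02), np.float64(-0.12), np.float64(0.0)] 38.0
[np.float64(1.18), np.float64(-0.08), np.float64(0.0)] 44.0
[np.float64(1.33), np.float64(-0.02), np.float64(0.0)] 50.0
[np.float64(1.46), np.float64(0.04), np.float64(0.0)] 55.0
```

{"name": "carry_out", "arguments": {
  "travel": [
    [0.08,-0.03,0],
    [0.2,-0.08,0],
    [0.36,-0.12,0],
    [0.53,-0.15,0],
    [0.69,-0.16,0],
    [0.86,-0.15,0],
    [1.02,-0.12,0],
    [1.18,-0.08,0],
    [1.33,-0.02,0],
    [1.46,0.04,0]
  ],
  "turn": [
    [0,0,3],
    [0,0,8],
    [0,0,14],
    [0,0,20],
    [0,0,26],
    [0,0,32],
    [0,0,38],
    [0,0,44],
    [0,0,50],
    [0,0,55]
  ],
  "claw": [-1,-1,-1,-1,-1,-1,-1,-1,-1,-1]
}}

```text
time: 7.3
eef_pos: [0.5679, -0.1488, 0.069]
tcp_rot: [1.465, 2.776, -0.0]
force: [1.4, -2.3, -1.3]
width: 0.0004
grasp_force: 1.4
```

```bash
python3 arc.py .598 -.093 3 6 9 12 15 17 19 20 21 22;  python3 - <<'E' 2>/dev/null
from fit import *
for n in("scene","wrist"):
    f=grab(n);fit(world(f),f["color"],(.5635,.074,np.radians(-167)))
E
```

```text
[ 0.5679 -0.1488  0.069 ] [ 1.4 -2.3 -1.3] 7.3
r 0.0634 ang -118.38
[np.float64(0.07), np.float64(-0.04), np.float64(-0.0)] 3.0
[np.float64(0.15), np.float64(-0.07), np.float64(-0.0)] 6.0
[np.float64(0.23), np.float64(-0.1), np.float64(-0.0)] 9.0
[np.float64(0.31), np.float64(-0.12), np.float64(-0.0)] 12.0
[np.float64(0.39), np.float64(-0.14), np.float64(-0.0)] 15.0
[np.float64(0.44), np.float64(-0.15), np.float64(-0.0)] 17.0
[np.float64(0.5), np.float64(-0.16), np.float64(-0.0)] 19.0
[np.float64(0.53), np.float64(-0.16), np.float64(-0.0)] 20.0
[np.float64(0.55), np.float64(-0.17), np.float64(-0.0)] 21.0
[np.float64(0.58), np.float64(-0.17), np.float64(-0.0)] 22.0
754 c [0.565  0.0758] cross -167.22 red -167.57799745222405 n 56 brass ang -168.11 knob None
6170 c [0.5636 0.0719] cross -167.21 red None n 0 brass ang -90.09 knob [ 0.5513 -0.1327  0.0959]
```

{"name": "carry_out", "arguments": {
  "travel": [
    [0.07,-0.04,0],
    [0.15,-0.07,0],
    [0.23,-0.1,0],
    [0.31,-0.12,0],
    [0.39,-0.14,0],
    [0.44,-0.15,0],
    [0.5,-0.16,0],
    [0.53,-0.16,0],
    [0.55,-0.17,0],
    [0.55,-0.17,0]
  ],
  "turn": [
    [0,0,3],
    [0,0,6],
    [0,0,9],
    [0,0,12],
    [0,0,15],
    [0,0,17],
    [0,0,19],
    [0,0,20],
    [0,0,21],
    [0,0,21]
  ],
  "claw": [-1,-1,-1,-1,-1,-1,-1,-1,-1,-1]
}}

```text
time: 8.23
eef_pos: [0.5497, -0.1338, 0.0679]
tcp_rot: [1.937, 2.472, 0.001]
force: [0.1, -0.9, 0.6]
width: 0.0008
grasp_force: 0.7
```

```bash
python3 arc.py .598 -.093 1 2 3 4 5;  python3 - <<'E' 2>/dev/null
from fit import *
for n in("scene","wrist"):
    f=grab(n);fit(world(f),f["color"],(.5635,.074,np.radians(-167)))
E
```

```text
[ 0.5497 -0.1338  0.0679] [ 0.1 -0.9  0.6] 8.2333
r 0.0632 ang -139.8
[np.float64(0.02), np.float64(-0.01), np.float64(-0.0)] 1.0
[np.float64(0.05), np.float64(-0.02), np.float64(-0.0)] 2.0
[np.float64(0.08), np.float64(-0.03), np.float64(-0.0)] 3.0
[np.float64(0.1), np.float64(-0.05), np.float64(-0.0)] 4.0
[np.float64(0.13), np.float64(-0.06), np.float64(-0.0)] 5.0
758 c [0.565  0.0759] cross -167.21 red -167.569661615935 n 56 brass ang -167.08 knob [ 0.5432 -0.1092  0.0963]
6235 c [0.5635 0.0737] cross -167.3 red None n 0 brass ang nan knob [ 0.5407 -0.1137  0.0957]
```

{"name": "carry_out", "arguments": {
  "travel": [
    [0.02,-0.01,0],
    [0.05,-0.02,0],
    [0.08,-0.03,0],
    [0.08,-0.03,0]
  ],
  "turn": [
    [0,0,1],
    [0,0,2],
    [0,0,3],
    [0,0,3]
  ],
  "claw": [-1,-1,-1,-1]
}}

```text
time: 8.67
eef_pos: [0.5487, -0.1334, 0.0679]
tcp_rot: [2.004, 2.414, 0.0]
force: [9.9, -13.7, -5.8]
width: 0.0005
grasp_force: 7.9
```

The force rose to about 17 N with little movement, so the lever is at its stop. Backing off along tool -x, then rising.

{"name": "carry_out", "arguments": {
  "travel": [
    [-0.2,0,0],
    [-0.5,0,0],
    [-0.8,0,0],
    [-0.8,0,-0.8],
    [-0.8,0,-1.6],
    [-0.8,0,-2.4],
    [-0.8,0,-3.2],
    [-0.8,0,-3.6],
    [-0.8,0,-3.6],
    [-0.8,0,-3.6]
  ],
  "turn": [
    [0,0,0],
    [0,0,0],
    [0,0,0],
    [0,0,0],
    [0,0,0],
    [0,0,0],
    [0,0,0],
    [0,0,0],
    [0,0,0],
    [0,0,0]
  ],
  "claw": [-1,-1,-1,-1,-1,-1,-1,-1,-1,-1]
}}

```text
time: 9.5
eef_pos: [0.5535, -0.1633, 0.2119]
tcp_rot: [2.003, 2.419, 0.001]
force: [-0.9, -0.3, -0.4]
width: 0.0003
grasp_force: 0.0
```

```bash
python3 - <<'E' 2>/dev/null
from fit import *
for n in("scene","top","wrist"):
    f=grab(n);fit(world(f),f["color"],(.5635,.074,np.radians(-167)));save(f,f"pics/{n}4.png")
E
```

```text
750 c [0.5649 0.0758] cross -167.24 red -167.53016474955115 n 57 brass ang -165.97 knob [ 0.5438 -0.1109  0.0962]
619 c [0.5638 0.0727] cross -167.12 red -167.374248893242 n 69 brass ang -168.21 knob [ 0.5399 -0.1138  0.0976]
1872 c [0.5637 0.0734] cross -167.26 red None n 0 brass ang nan knob [ 0.5411 -0.1143  0.0969]
```

View pics/scene4.png

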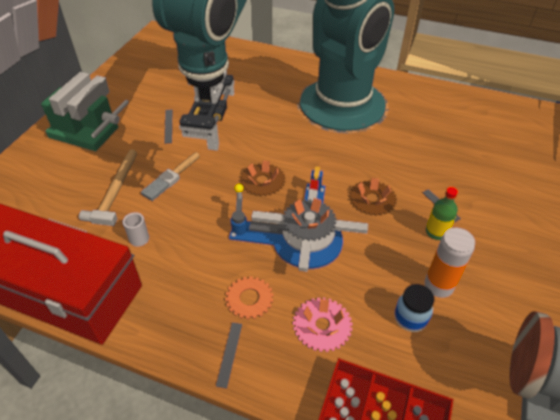

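The scene view shows the red arm at the pointer (317,180), the lever swung to its stop with the knob at (238,188), the chainring flat and everything else in place.

```bash
python3 -c "
from cell import env
print(env.sign_off())"
```

```text
the job is handed in; nothing more can be done
None
```

I handed the job in at about 9.7 s, but the sign-off gave no verdict: the red arm is about 1° (2 mm at 120 mm out) from the pointer, the brake lever is at its stop, the chainring looked flat in place, nothing else appeared to have moved, and the fingers are clear.

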